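# Hang a freshly enamelled trivet on the crowded drying rack

## Robot

A 7-joint arm with a two-finger parallel gripper is mounted at the origin on the work surface. World frame = base frame: x ahead of the robot, y to its left, z up, the work surface at z = 0. Lengths are in mm, angles in rad, forces in N, time in s.
With the tool pointing down it reaches from about 425 to 825 mm from the base axis. Payload 3.6 kg.
Tool frame: the origin (TCP) lies midway between the tips of the shut fingers; the grasp point (between the pads) lies 19 mm behind it (grip_point_offset is the distance from the TCP to the grasp point, in mm); z points along the fingers, y is the line along which they close (so a half turn about z gives the same grasp; the last joint's range is limited). The gripper opens to 93 mm and grips with 3 to 60 N. Pads are 15 mm wide; open, the fingers measure 128 mm over their backs; the gripper's body (75 mm by 188 mm) begins 65 mm behind the grasp point.
Start: joints at [1.085, 0.615, -0.013, 1.423, 0.008, 1.103, -0.04], TCP at [288.456, -582.456, 218.64] pointing down, gripper open.
Joint ranges: [-3.12, 3.12], [-0.3, 2.06], [-1.34, 1.32], [0.26, 2.42], [-1.36, 4.5], [0.01, 1.98], [-2.84, 2.84]. Speed limits (rad/s): [2.79, 2.79, 3.14, 3.14, 3.14, 3.14, 3.14].

## Interface

Orientations are given as a unit quaternion [w, x, y, z].
In Python, from rig import read_state, camera, camera_params, job_done, outline_of, grip_point_offset gives the robot as it stands. The module is installed in compiled form; this text tells all that it offers.
- The arm moves only by the tool arm_command, never from a script. Its argument "commands" is one flat list of numbers, 4 for each row, row after row: the shift along the tool's x, y, z scaled (see below), then the turn about the tool's z scaled (see below). A call has exactly 8 rows; each row is the pose to reach, as a shift and turn from the pose commanded when the call began, along the tool's axes at that moment, turning the shorter way round; what a row does not reach only later rows make up. The controller multiplies each number of a shift by 0.15 m and each number of a turn by 360 degrees. A row lasts 1/10 s, in which the tool goes at most 50 mm and 8.59 degrees, less where a joint would pass 70% of its speed; a pose out of reach is approached as far as the arm can. A call with a number of a shift or a turn outside -1 to 1 is refused whole. A call with a gripper value outside its range is refused whole. "gripper" is the opening, from -1 (shut) to 1 (fully open), set as the call begins (left out, the last holds). The fingers move at their own pace and stop on an object; "grip_force" is the grip in N (left out, the last holds). Time passes only in rows, so rows that repeat a pose let the fingers close, or fill a call up. It gives the time, the measured TCP pose, the force, the opening and the grip force at its end, in the units of the state.
- read_state(): the state, without advancing time (a new reading comes with each control period).
- camera(name): name is "scene" or "top" or "wrist"; returns the picture (420x560x3 uint8, blue, green, red); there is no depth.
- camera_params(name): a dict with "fx", "fy", "cx", "cy" (pixels), "rvec" (rotation vector, rad) and "tvec" (3), from world to camera coordinates, as OpenCV has them; the wrist camera has in their place "hand_eye" (4x4, takes a point from camera to tool coordinates, whose origin is the TCP and whose axes are the flange's). Camera axes: x right, y down, z forward; pixel columns grow to the right and rows downward; lengths in mm; the calibration is good to about 2 mm. A picture is of the moment at which its call begins: read the wrist's pose just before it. camera_params takes no time and is no camera call.
- job_done(): hands the job in; it is judged then, once.
Trained networks look in the newest picture that a camera, given by its name, has taken for a name from the list of things; names that differ only in an ending like _2 or _b are one class to them, and where a whole thing is asked for, a point or a joint stands for the part that bears it (a point fixed in the world has none). Each returns a list of dicts, best first, with "conf" (0 to 1); they miss things now and then, are a little off and sometimes report something else, mostly with a low value. They report only what shows in the picture. A call takes as long as a camera call. They do not tell look-alikes from the thing itself.
- outline_of(camera, label): "mask" (420x560 bool, what is visible of it) and "pixel" ([column, row] in pixels, amid what is visible of it).
The state is a dict: "time_s": time; "q": joint angles; "dq": joint speeds; "joint_torque": joint torques, N m; "eef_pos": TCP position; "tool_rot": TCP orientation; "force": force on the tool from outside, world axes, zero at the start; "ft_torque": the same for the moment, N m; "width": finger opening in mm; "finger_force": force on a finger pad.
Only numpy, scipy, OpenCV 4.12 (cv2) and the standard library are available. Lean on these libraries where they do the work, as an engineer would, in place of code of your own. Each camera call takes 0.05 s, during which the arm holds its last target. There are 200 camera calls.

## Task

Take the red trivet with its black-gripped hook off the touch-up stand and hang it on the drying rack, in the middle notch of the middle bar, between the two trivets that hang there. That bar is clamped somewhat off to one side, so let the hook down gently until it rests on the bar and feel along for the notch rather than forcing it; do not knock or unhook the two neighbours, and leave the other things on the bench where they are. When you let go it must hang still, with the hook fully down in the notch.

Things in the scene. Friction and masses are not known exactly. Their poses are not given: they have to be found in the camera images.
- trivet: Red cast-iron trivet to move: round plate on a rigid hook of 7 mm rod, 0.26-0.40 kg. Origin: middle of the underside of the hook's crown, the level rod, 27 mm long in x, that rests across a bar. z up; hanging, its x and y match the stand's or rack's. The mouth opens downward: leg at x = -10 mm, tip at +10 to +11.5 mm, 13 mm clear between them.
- tip (a point): Lower end of the red trivet's hook tip, 11.5 mm in +x from and 15.5 mm below its origin.
- plate (a point): Centre of the red plate (84 mm across, 8 mm thick), 71 mm below the origin. Plate and leg lean: mid-plane at x = -10 mm at crown height, 1 mm further to +x for each 7.2 mm down (+6 mm at the bottom, z = -112 mm). Lift off and lower along this lean (up = also toward -x); plate passes 1.5 to 3 mm in front of the bar, or 2 mm more if the crown is held 2 mm to -x of centred.
- grip (a point): Middle of the grasp on the red trivet's black upright grip, 37 mm above its origin. Grip: 12 mm (x) by 14 mm (y), from 13 to 56 mm above the origin. Pinch along y from above, fingertips not lower than 16 mm above the origin so they stay above the bar's teeth.
- front: Green neighbour, loose, same shape and size as the red trivet, hanging in the middle notch of the rack's bar nearer the robot. Origin and axes as for the red trivet.
- back: Blue neighbour, loose, same shape and size, hanging in the middle notch of the rack's farther bar. Origin and axes as for the red trivet.
- rack: Grey drying rack, fixed. Origin at table level under its centre; x across the bars, away from the robot; y along them. Three toothed flat bars, 6 mm thick, at x = -38, 0, +38 mm, between end plates at y = -125 and +125 mm (163 mm high). Bars: lower edge z = 142, notch floors 150, tooth tops 160 mm; three notches each, 11 mm wide, 80 mm apart. Outer bars are centred.
- mid_place (a point): Point of the rack (its axes) at x = 0, y = 0, z = 160 mm: tooth-top height over the middle bar. That bar is clamped firm but often off-centre, so its middle notch lies anywhere up to 25 mm from here along the rack's y, either way; this is not measured. The trivet's origin is 10 mm below this height once in the notch, level with it while the hook only rests on the teeth.
- stand: Touch-up stand, fixed, where the red trivet hangs at the start. Origin at table level under the middle of its bar; x away from the robot, y along the bar. The bar is held from behind by two arms from a post at x = +65 mm on a round foot 120 mm across.
- stand_bar (a point): Notch floor in the middle of the stand's bar, z = 150 mm: bar 80 mm long, 6 mm thick, lower edge z = 142 mm, tooth tops 160 mm.
- kettle: Black iron kettle, loose, 140 mm across, 173 mm high with its arched handle, spout to +x reaching 107 mm. Origin under its centre. On the other side of the rack from the stand.
- tin: Enamel tin, loose, 89 mm across, 107 mm high. Origin under its centre.
- brush: Loose hand brush lying on the bench between robot and rack, about 200 mm long, under 40 mm high.
- lid: Loose black kettle lid lying beside the rack, 88 mm across, 26 mm high with its knob. Origin under its centre.
Mind the look-alikes: they are no part of the job. What is shaped like the stand but yellow is not meant. There is more than one size of the trivet; the job needs the larger.

How it is judged (in metres and radians):
On the way, in this order (a step that is already met when the one before it is completed fails the run):
1. the red trivet is lifted clear of the stand (z of trivet in the frame of stand above 0.19 m and contact force between trivet and stand below 0.05 N), for 0.1 s.
2. its hook is let down over the middle bar, between the neighbours (x of trivet in the frame of rack between -0.008 and 0.008 m and y of trivet in the frame of rack between -0.045 and 0.045 m and z of trivet in the frame of rack below 0.164 m), for 0.1 s.
At the end, for the whole second after the job is handed in: The red trivet hangs still from the middle bar's middle notch: crown within 6 mm of the bar's centre, within 30 mm of the rack's middle and within 3 mm of the notch floor's height, square to the bar within 0.3 rad, upright; both neighbours hang still within 8 mm of their places (x of trivet in the frame of rack between -0.006 and 0.006 m and y of trivet in the frame of rack between -0.03 and 0.03 m and z of trivet in the frame of rack between 0.147 and 0.153 m and angle between the x axis of trivet and the x axis of rack, either way round below 0.3 rad and angle between trivet's own z axis and vertical below 0.12 rad and linear speed of each of trivet, front, back below 0.04 m/s and contact force between trivet and rack above 0.5 N and distance of each of front, back from where it was at the start of the episode below 0.008 m and angle between each of front, back's own z axis and vertical below 0.15 rad); the robot touches nothing.
It fails at once if the red trivet is pressed or dropped on the rack with more than 25 N (contact force between trivet and rack above 25 N).
It fails at once if a neighbour is knocked (more than 6 N) (contact force between any of trivet, the fingers, the arm and front above 6 N or contact force between any of trivet, the fingers, the arm and back above 6 N).
It fails at once if a neighbour is lifted, dragged or set swinging (distance of any of front, back from where it was at the start of the episode above 0.012 m or angle between any of front, back's own z axis and vertical above 0.35 rad).
It fails at once if another thing on the bench is shifted by more than 30 mm (distance of any of kettle, tin, brush, lid from where it was at the start of the episode above 0.03 m).
It also fails if it takes over 70 s, if anything falls off the work surface, if the arm or the gripper's body presses on something with over 40 N, if the wrist force passes 120 N, or if a joint passes its speed limit or range.

## Working session

There is one attempt and no reset: what is moved stays moved. The work goes in short steps, Python scripts to look and compute and a tool call to move; the robot and the scene stay as the last step left them, time stands still between calls to the robot, and variables do not carry over. Pictures are saved under pics/ and viewed, at most 10 in all, crops included, and the job is handed in when it is done.

Besides the shell and the picture viewer there is one more tool, called by a JSON object that holds its "api" and its "payload", one argument or row to a line. arm_command: Moves the arm, as the interface text tells. Shifts and turns lie within -1 to 1; 1 stands for 0.15 m of shift or 360 degrees of turn. Its arguments: {"type":"object","properties":{"commands":{"type":"array"},"gripper":{"type":"number"},"grip_force":{"type":"number"}},"required":["commands"]}

```bash
mkdir -p pics; cat > h.py <<'E'
import numpy as np, cv2
from rig import *
def P(n):
    p=camera_params(n); R=cv2.Rodrigues(np.array(p["rvec"],float))[0]; t=np.array(p["tvec"],float).ravel()
    K=np.array([[p["fx"],0,p["cx"]],[0,p["fy"],p["cy"]],[0,0,1]]); return K,R,t
def proj(n,X):
    K,R,t=P(n); x=(np.atleast_2d(X)@R.T+t)@K.T; return x[:,:2]/x[:,2:]
def ray(n,px):
    K,R,t=P(n); d=R.T@np.linalg.solve(K,[px[0],px[1],1]); return -R.T@t,d/np.linalg.norm(d)
def at_z(n,px,z):
    o,d=ray(n,px); return o+d*(z-o[2])/d[2]
def tri(a,pa,b,pb):
    o,d=ray(a,pa);p,e=ray(b,pb)
    s=np.linalg.lstsq(np.c_[d,-e],p-o,rcond=None)[0]; A=o+d*s[0];B=p+e*s[1]; return (A+B)/2,np.linalg.norm(A-B)
E
python3 - <<'E'
from h import *
np.set_printoptions(precision=1,suppress=True)
s=read_state(); print({k:s[k] for k in("time_s","eef_pos","tool_rot","width","force")},grip_point_offset)
ims=[]
for c in("scene","top"):
    im=camera(c);cv2.imwrite(f"pics/{c}.png",im)
    K,R,t=P(c);print(c,K[0,0],-R.T@t,R[2])
    for l in("trivet","grip","tip","plate","front","back","rack","mid_place","stand","stand_bar","kettle","tin","brush","lid"):
        print(l,[(np.round(o["pixel"]).tolist(),round(o["conf"],2),int(o["mask"].sum())) for o in outline_of(c,l)[:4]])
E
```

```text
{'time_s': 0.0, 'eef_pos': array([ 288.1, -581.8,  217.5]), 'tool_rot': array([-0. ,  1. ,  0.2, -0. ]), 'width': 92.8914510536556, 'force': array([ 1. , -0.4,  0.4])} 18.8
scene 493.7236463127142 [1408.4  581.5  982. ] [-0.7 -0.5 -0.6]
trivet [([219.0, 190.0], 0.61, 410), ([282.0, 215.0], 0.48, 241)]
grip [([219.0, 190.0], 0.78, 437), ([285.0, 214.0], 0.73, 267)]
tip [([221.0, 191.0], 0.69, 431), ([285.0, 216.0], 0.52, 166)]
plate [([283.0, 214.0], 0.76, 160)]
front [([301.0, 243.0], 0.71, 302)]
back [([288.0, 261.0], 0.64, 744)]
rack [([299.0, 249.0], 0.94, 5143)]
mid_place [([301.0, 253.0], 0.64, 5606), ([288.0, 261.0], 0.63, 724)]
stand [([249.0, 190.0], 0.91, 884), ([214.0, 218.0], 0.88, 1011), ([183.0, 194.0], 0.58, 769)]
stand_bar [([215.0, 213.0], 0.9, 969), ([249.0, 191.0], 0.89, 813), ([187.0, 190.0], 0.55, 948), ([298.0, 249.0], 0.38, 4788)]
kettle [([412.0, 299.0], 0.91, 2319), ([212.0, 213.0], 0.22, 1021)]
tin [([186.0, 241.0], 0.74, 1305), ([300.0, 246.0], 0.53, 288), ([214.0, 217.0], 0.31, 1094)]
brush [([330.0, 241.0], 0.72, 146)]
lid [([352.0, 347.0], 0.74, 764), ([220.0, 191.0], 0.36, 421)]
top 449.087889562386 [ 244.8  -78.1 1457.4] [ 0.2 -0.  -1. ]
trivet [([311.0, 255.0], 0.64, 295), ([382.0, 220.0], 0.55, 78), ([253.0, 184.0], 0.35, 2713)]
grip [([378.0, 220.0], 0.62, 118), ([311.0, 252.0], 0.6, 336)]
tip [([314.0, 257.0], 0.82, 343)]
plate [([312.0, 254.0], 0.72, 376), ([365.0, 208.0], 0.43, 1174)]
front []
back [([254.0, 173.0], 0.58, 140)]
rack []
mid_place [([252.0, 186.0], 0.78, 2826)]
stand [([424.0, 225.0], 0.75, 1172), ([184.0, 157.0], 0.72, 487), ([372.0, 268.0], 0.7, 1248), ([363.0, 206.0], 0.68, 1080)]
stand_bar [([362.0, 207.0], 0.81, 1013), ([421.0, 226.0], 0.72, 1175), ([371.0, 271.0], 0.61, 1273)]
kettle [([154.0, 203.0], 0.69, 1583)]
tin [([352.0, 157.0], 0.78, 829)]
brush [([258.0, 241.0], 0.7, 617)]
lid [([181.0, 158.0], 0.94, 518)]
```

```bash
python3 - <<'E'
import cv2
a=cv2.imread("pics/scene.png")[150:370,150:450]; cv2.imwrite("pics/scene_c.png",cv2.resize(a,None,fx=2.6,fy=2.6,interpolation=2))
a=cv2.imread("pics/top.png")[120:320,120:460]; cv2.imwrite("pics/top_c.png",cv2.resize(a,None,fx=2.3,fy=2.3,interpolation=2))
E
```

```text
(no output)
```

View pics/scene_c.png

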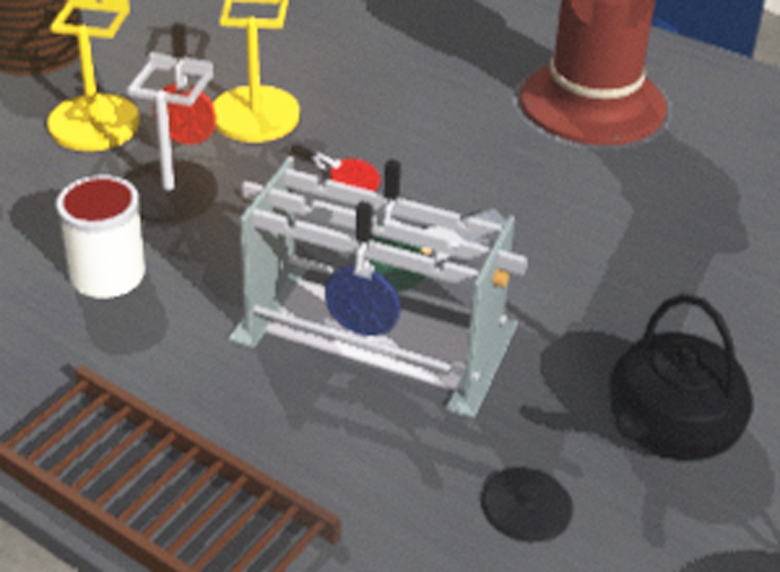

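View pics/top_c.png

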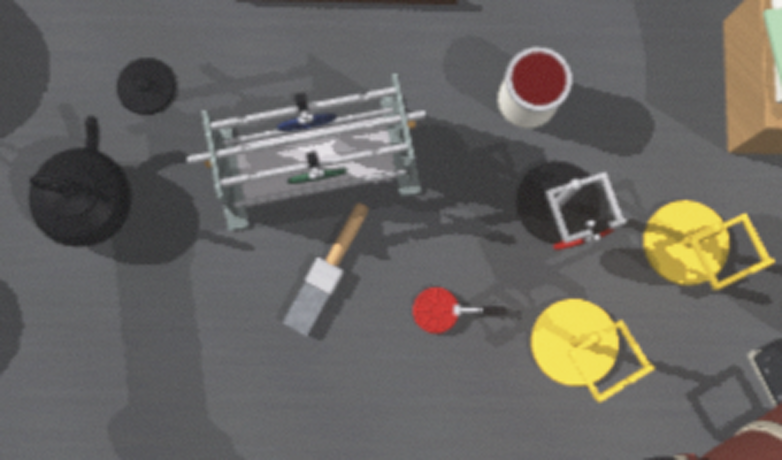

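The scene and top crops show these candidates:
- **Chosen:** the large red trivet hanging on the grey stand, grip at scene ≈(219,171) and top ≈(378,220).
- **Rejected:** the small red trivet lying on the bench, scene (285,216) and top (311,255).
- **Rejected:** the two yellow stands, top (424,225) and (372,268).

The middle bar sticks out past both end plates, with its ends at top ≈(202,189) and (305,170).

```bash
python3 - <<'E'
from h import *
np.set_printoptions(precision=1,suppress=True)
print("hand_eye",camera_params("wrist"))
f=lambda x,y:(120+x/2.3,120+y/2.3); g=lambda x,y:(150+x/2.6,150+y/2.6)
for n,a,z in [("grip",f(590,226),190),("barL",f(188,158),155),("barR",f(425,115),155),("plL",f(205,112),163),("plR",f(395,75),163),("plL2",f(231,223),163),
  ("greengrip",f(314,158),200),("bluegrip",f(302,100),200),("standcornL",f(548,195),150),("standcL2",f(565,243),150),("st3",f(624,222),150),("st4",f(604,176),150),("kettle",f(80,195),80),("foot",f(557,203),0)]:
    print(n,at_z("top",a,z))
print(tri("top",f(590,226),"scene",g(180,42)))
print("barends",tri("top",f(188,158),"scene",g(523,265)),tri("top",f(425,115),"scene",g(247,188)))
print("green",tri("top",f(314,158),"scene",g(392,180)),"blue",tri("top",f(302,100),"scene",g(364,222)))
s=read_state();print(s["tool_rot"].round(4).tolist())
E
```

```text
hand_eye {'fx': 360.1046923322475, 'fy': 360.1046923322475, 'cx': 284.36245090868977, 'cy': 204.3900890293852, 'hand_eye': array([[   0. ,   -1. ,   -0.3,   84.9],
       [   1. ,    0. ,   -0. ,   -0.3],
       [   0. ,   -0.3,    1. , -166.4],
       [   0. ,    0. ,    0. ,    1. ]])}
grip [ 438.4 -341.1  190. ]
barL [521.1 168.5 155. ]
barR [ 584.9 -135.4  155. ]
plL [580.3 148.3 163. ]
plR [635.4 -95.4 163. ]
plL2 [436.6 108.5 163. ]
greengrip [515.    3.8 200. ]
bluegrip [589.   21.2 200. ]
standcornL [ 483.8 -295.6  150. ]
standcL2 [ 421.8 -317.   150. ]
st3 [ 450.6 -393.2  150. ]
st4 [ 510.3 -368.3  150. ]
kettle [482.8 325.4  80. ]
foot [ 499.8 -333.4    0. ]
(array([ 441.3, -345.2,  182.5]), np.float64(6.071290937132773))
barends (array([521.9, 169.5, 150.6]), np.float64(0.28754252653847123)) (array([ 585. , -133.4,  148.3]), np.float64(5.538427015860442))
green (array([517.9,   7.1, 180.8]), np.float64(4.620378879767154)) blue (array([592.8,  24.4, 182.2]), np.float64(4.182052199739573))
[-0.0, 0.9737, 0.2279, 0.0]
```

{"api": "arm_command", "payload": {
  "commands": [0,0,-0.3,0,0.1,-0.06,-0.55,0,0.3,-0.18,-0.55,0,0.55,-0.33,-0.55,0.008,0.8,-0.48,-0.55,0.016,0.8,-0.48,-0.55,0.016,0.8,-0.48,-0.55,0.016,0.8,-0.48,-0.55,0.016]
}}

```text
time_s: 2.3
eef_pos: [362.9, -465.9, 301.2]
tool_rot: [0.0, 0.984, 0.178, -0.001]
force: [-0.5, -0.9, 0.1]
width: 93.4
finger_force: 0.0
```

{"api": "arm_command", "payload": {
  "commands": [0.25,-0.15,0,0,0.5,-0.3,0,0,0.7,-0.4,0,0,0.8,-0.48,0,0,0.8,-0.48,0,0,0.8,-0.48,0,0,0.8,-0.48,0,0,0.8,-0.48,0,0]
}}

```text
time_s: 3.1
eef_pos: [449.6, -357.2, 301.1]
tool_rot: [0.0, 0.984, 0.177, -0.0]
force: [-0.2, 0.5, -0.1]
width: 93.0
finger_force: 0.0
```

```bash
cat >> h.py <<'E'
from scipy.spatial.transform import Rotation as Ro
def snap(fn=None):
    s=read_state(); q=np.array(s["tool_rot"]); R=Ro.from_quat(q[[1,2,3,0]]).as_matrix()
    T=np.eye(4);T[:3,:3]=R;T[:3,3]=s["eef_pos"]; p=camera_params("wrist"); W=T@np.array(p["hand_eye"])
    K=np.array([[p["fx"],0,p["cx"]],[0,p["fy"],p["cy"]],[0,0,1]]); im=camera("wrist")
    if fn: cv2.imwrite(f"pics/{fn}.png",im); np.savez(f"pics/{fn}.npz",W=W,K=K)
    return im,W,K
def wz(W,K,px,z):
    d=W[:3,:3]@np.linalg.solve(K,[px[0],px[1],1]); o=W[:3,3]; return o+d*(z-o[2])/d[2]
def wp(W,K,X):
    x=((np.atleast_2d(X)-W[:3,3])@W[:3,:3])@K.T; return x[:,:2]/x[:,2:]
E
python3 - <<'E'
from h import *
im,W,K=snap("w1"); s=read_state();print(s["eef_pos"],s["tool_rot"],s["force"])
cv2.imwrite("pics/w1v.png",cv2.resize(im,(800,600),interpolation=2))
E
```

```text
[ 449.85759497 -356.78289339  301.10994573] [ 2.49453086e-04  9.84192419e-01  1.77102030e-01 -3.02620407e-04] [ 0.6577202  -0.36726491 -1.00615167]
```

View pics/w1v.png

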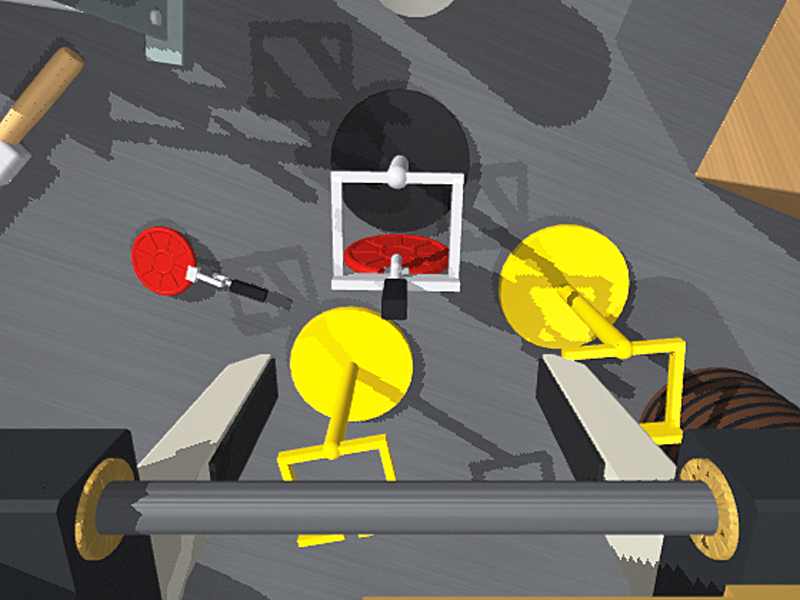

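The wrist view shows the red trivet hanging on the grey stand, with its black grip at ≈(395,300) in the 800-px view. The bar runs from (332,284) to (461,284) and the post is behind it. The small red trivet lies at (165,260), and both yellow stands are empty.

```bash
python3 - <<'E'
from h import *
np.set_printoptions(precision=1,suppress=True)
d=np.load("pics/w1.npz");W,K=d["W"],d["K"]
for n,p,z in [("gripTop near edge",(394,318),206),("gtL",(383,300),206),("gtR",(406,300),206),("grip top far",(395,283),206),("barL near top",(332,278),160),("barR near top",(463,279),160),("arm cornL",(330,172),150),("arm cornR",(464,175),150),("plate ctr",(397,253),79),("barLlow",(332,290),160),("barRlow",(461,291),160),("foot",(400,160),0)]:
    print(n,wz(W,K,np.array(p)*.7,z))
for l in("grip","trivet","stand"):
    for o in outline_of("wrist",l)[:3]:
        m=o["mask"];r,c=np.where(m);print(l,o["conf"],o["pixel"]/np.array(.7),[c.min()/.7,c.max()/.7,r.min()/.7,r.max()/.7])
# dark grip pixels
im=cv2.imread("pics/w1.png");sub=im[190:230,255:300].max(2);r,c=np.where(sub<60);print("dark",(c.min()+255)/.7,(c.max()+256)/.7,(r.min()+190)/.7,(r.max()+191)/.7)
R=W[:3,:3];print(np.degrees(np.arctan2(-R[0,1]*1,-R[1,1])))
E
```

```text
gripTop near edge [ 434.8 -355.2  206. ]
gtL [ 442.4 -346.1  206. ]
gtR [ 446.7 -357.7  206. ]
grip top far [ 453.6 -348.9  206. ]
barL near top [ 429.7 -314.9  160. ]
barR near top [ 457.5 -391.4  160. ]
arm cornL [ 489.4 -292.9  150. ]
arm cornR [ 515.9 -369.2  150. ]
plate ctr [ 440.3 -352.5   79. ]
barLlow [ 422.3 -317.3  160. ]
barRlow [ 449.9 -393.2  160. ]
foot [ 502.  -331.3    0. ]
grip 0.82 [166.7 264.7] [np.float64(131.42857142857144), np.float64(265.7142857142857), np.float64(225.71428571428572), np.float64(300.0)]
grip 0.67 [396.4 261.1] [np.float64(344.28571428571433), np.float64(448.5714285714286), np.float64(234.2857142857143), np.float64(320.0)]
trivet 0.59 [165.6 264.7] [np.float64(132.85714285714286), np.float64(264.2857142857143), np.float64(228.57142857142858), np.float64(297.14285714285717)]
trivet 0.58 [398.4 264.6] [np.float64(344.28571428571433), np.float64(448.5714285714286), np.float64(234.2857142857143), np.float64(318.5714285714286)]
stand 0.95 [575.6 301.1] [np.float64(498.5714285714286), np.float64(685.7142857142858), np.float64(224.2857142857143), np.float64(442.8571428571429)]
stand 0.8 [344.  372.9] [np.float64(277.14285714285717), np.float64(411.42857142857144), np.float64(307.14285714285717), np.float64(545.7142857142858)]
stand 0.68 [393.7 167.4] [np.float64(330.0), np.float64(468.5714285714286), np.float64(88.57142857142858), np.float64(291.42857142857144)]
dark 381.42857142857144 407.14285714285717 278.5714285714286 320.0
69.58122153999301
```

{"api": "arm_command", "payload": {
  "commands": [-0.02,-0.02,0.15,0,-0.04,-0.03,0.3,0,-0.054,-0.043,0.45,0,-0.054,-0.043,0.5,0,-0.054,-0.043,0.5,0,-0.054,-0.043,0.5,0,-0.054,-0.043,0.5,0,-0.054,-0.043,0.5,0],
  "gripper": -0.1
}}

```text
time_s: 4.1
eef_pos: [441.8, -352.3, 227.2]
tool_rot: [0.001, 0.984, 0.179, 0.001]
force: [-0.3, 0.6, -0.4]
width: 41.6
finger_force: 0.0
```

```bash
python3 - <<'E'
from h import *
np.set_printoptions(precision=2,suppress=True)
im,W,K=snap("w2"); print([read_state()["eef_pos"] for _ in range(1)])
X=lambda x,y,z:np.array([439.5+x*.94-y*.342,-353.7+x*.342+y*.94,z])
for p in [X(0,0,206),X(-6,-7,206),X(-6,7,206),X(6,7,206),X(6,-7,206),X(-3,-40,160),X(-3,40,160)]:
    q=wp(W,K,p)[0]; cv2.circle(im,(int(q[0]),int(q[1])),2,(0,255,0),-1)
cv2.imwrite("pics/w2v.png",cv2.resize(im[130:410,90:470],None,fx=2.1,fy=2.1,interpolation=2))
E
```

```text
[array([ 441.69, -352.16,  227.01])]
```

View pics/w2v.png

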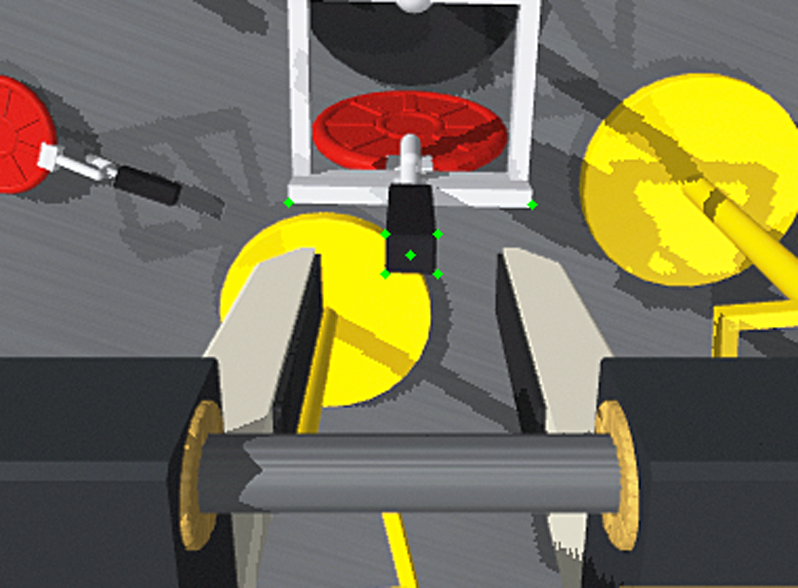

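The predicted grip top and bar corners (green dots) lie right on the picture, so the stand pose holds: (439.5, -353.7), yaw 0.349. Next I go down and grasp.

{"api": "arm_command", "payload": {
  "commands": [-0.017,0.004,0.08,0,-0.017,0.004,0.18,0,-0.017,0.004,0.28,0,-0.017,0.004,0.35,0,-0.017,0.004,0.385,0,-0.017,0.004,0.385,0,-0.017,0.004,0.385,0,-0.017,0.004,0.385,0]
}}

```text
time_s: 4.95
eef_pos: [439.5, -353.7, 169.1]
tool_rot: [0.001, 0.984, 0.179, 0.001]
force: [-0.3, -0.0, 0.2]
width: 41.7
finger_force: 0.0
```

{"api": "arm_command", "payload": {
  "commands": [0,0,0,0,0,0,0,0,0,0,0,0,0,0,0,0,0,0,0,0,0,0,0,0,0,0,0,0,0,0,0,0],
  "gripper": -1,
  "grip_force": 25
}}

```text
time_s: 5.75
eef_pos: [439.1, -353.4, 168.5]
tool_rot: [0.0, 0.984, 0.179, 0.0]
force: [0.8, -0.9, 1.0]
width: 13.7
finger_force: 25.0
```

{"api": "arm_command", "payload": {
  "commands": [-0.007,0,-0.05,0,-0.021,0,-0.15,0,-0.042,0,-0.3,0,-0.069,0,-0.5,0,-0.097,0,-0.7,0,-0.125,0,-0.9,0,-0.139,0,-1,0,-0.139,0,-1,0]
}}

```text
time_s: 6.55
eef_pos: [419.7, -361.5, 320.5]
tool_rot: [0.002, 0.984, 0.178, 0.001]
force: [0.0, -0.8, -4.4]
width: 13.9
finger_force: 25.0
```

```bash
python3 - <<'E'
from h import *
im,W,K=snap("w3")
cv2.imwrite("pics/w3v.png",im[90:330,120:440])
E
```

```text
(no output)
```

View pics/w3v.png

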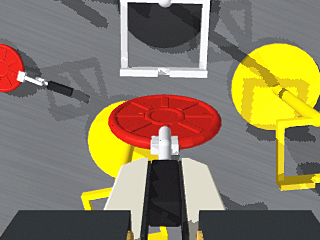

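{"api": "arm_command", "payload": {
  "commands": [0.03,-0.05,-0.1,0,0.1,-0.18,-0.2,0,0.18,-0.34,-0.2,0,0.26,-0.5,-0.2,0,0.34,-0.65,-0.2,0,0.4,-0.75,-0.2,0,0.45,-0.85,-0.2,0,0.5,-0.95,-0.2,0]
}}

```text
time_s: 7.4
eef_pos: [438.6, -199.4, 346.2]
tool_rot: [-0.001, 0.984, 0.179, -0.002]
force: [0.0, -0.2, -4.5]
width: 14.5
finger_force: 25.0
```

{"api": "arm_command", "payload": {
  "commands": [0.1,-0.18,0,0,0.2,-0.36,0,0,0.28,-0.54,0,0.008,0.38,-0.72,0,0.016,0.45,-0.85,0,0.024,0.49,-0.93,0,0.024,0.5,-0.95,0,0.024,0.5,-0.95,0,0.024]
}}

```text
time_s: 8.2
eef_pos: [458.9, -41.0, 347.1]
tool_rot: [-0.0, 0.995, 0.105, -0.002]
force: [0.5, -0.3, -4.9]
width: 13.6
finger_force: 25.0
```

{"api": "arm_command", "payload": {
  "commands": [0.02,-0.06,0,0,0.05,-0.16,0,0,0.08,-0.24,0,0,0.1,-0.3,0,0,0.1,-0.3,0,0,0.1,-0.3,0,0,0.1,-0.3,0,0,0.1,-0.3,0,0]
}}

```text
time_s: 9.0
eef_pos: [465.1, 5.2, 348.4]
tool_rot: [0.0, 0.995, 0.103, -0.0]
force: [-0.5, 0.6, -4.1]
width: 13.7
finger_force: 25.0
```

```bash
python3 - <<'E'
from h import *
im,W,K=snap("w4");s=read_state();print(s["time_s"],s["eef_pos"],s["tool_rot"])
cv2.imwrite("pics/w4v.png",cv2.resize(im,(800,600),interpolation=cv2.INTER_CUBIC))
E
```

```text
9.05 [465.06034672   5.29323889 348.44014569] [ 1.29726857e-04  9.94636786e-01  1.03429431e-01 -3.85771555e-06]
```

View pics/w4v.png

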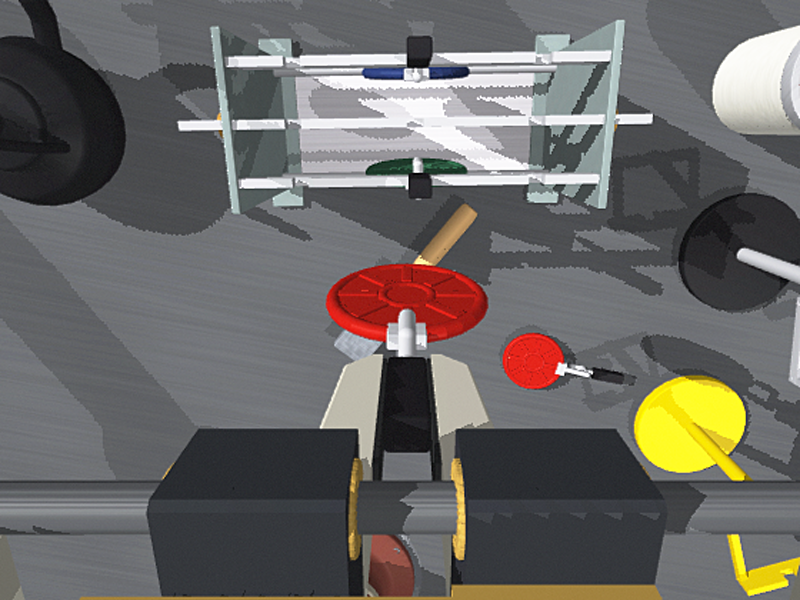

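The wrist view shows the rack. The middle bar runs from (179,126) to (653,118), the green grip is at (420,187) and the blue grip at (419,50). I'll enlarge the bar to see its notches.

```bash
python3 - <<'E'
from h import *
np.set_printoptions(precision=1,suppress=True)
im=cv2.imread("pics/w4.png")
a=cv2.resize(im[74:98,120:300],(800,107),interpolation=2);b=cv2.resize(im[72:96,285:465],(800,107),interpolation=2)
c=cv2.resize(im[30:55,150:330],(800,111),interpolation=2);e=cv2.resize(im[30:55,285:465],(800,111),interpolation=2)
cv2.imwrite("pics/w4b.png",np.vstack([a,b,c,e]))
d=np.load("pics/w4.npz");W,K=d["W"],d["K"]
L=wz(W,K,np.array((179,126))*.7,156);R=wz(W,K,np.array((653,118))*.7,156)
print(L,R,(L+R)/2,np.hypot(*(L-R)[:2]),np.arctan2(-(L-R)[0],(L-R)[1]))
for n,p,z in [("plateLfar",(210,27),163),("plLnear",(235,213),163),("plRfar",(625,20),163),("plRnear",(606,208),163),("green top",(420,187),206),("blue top",(420,51),206)]:
    print(n,wz(W,K,np.array(p)*.7,z))
E
```

```text
[518.3 171.1 156. ] [ 588.1 -135.   156. ] [553.2  18.  156. ] 313.9474496029228 0.22410024303575998
plateLfar [581.3 153.9 163. ]
plLnear [469.8 126.4 163. ]
plRfar [637.8 -95.2 163. ]
plRnear [ 525.5 -120.8  163. ]
green top [517.3   8.4 206. ]
blue top [589.1  24.1 206. ]
```

View pics/w4b.png

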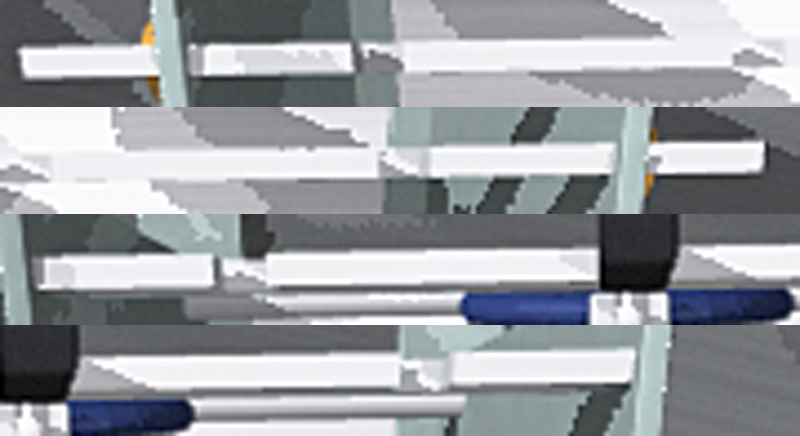

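{"api": "arm_command", "payload": {
  "commands": [0.02,0,-0.045,0,0.08,0.006,-0.045,0,0.17,0.013,-0.045,-0.0024,0.26,0.02,-0.045,-0.0024,0.34,0.026,-0.045,-0.0024,0.4,0.03,-0.045,-0.0024,0.413,0.032,-0.045,-0.0024,0.413,0.032,-0.045,-0.0024]
}}

```text
time_s: 9.85
eef_pos: [526.8, 14.1, 354.9]
tool_rot: [-0.0, 0.994, 0.112, -0.0]
force: [-0.8, -0.2, -3.6]
width: 14.0
finger_force: 25.0
```

```bash
python3 - <<'E'
from h import *
np.set_printoptions(precision=2,suppress=True)
d=np.load("pics/w4.npz");W,K=d["W"],d["K"]
n=[wz(W,K,p,160) for p in((205.1,86.8),(290.3,85.4),(376.1,84))];print(n)
im,W,K=snap("w5");s=read_state();e=np.mean([s["eef_pos"]],0);print(e,s["tool_rot"])
for p in n: cv2.circle(im,tuple(int(v) for v in wp(W,K,p)[0]),2,(0,255,0),-1)
cv2.imwrite("pics/w5v.png",cv2.resize(im[60:330],(800,386),interpolation=2))
E
```

```text
[array([535.32,  96.39, 160.  ]), array([553.03,  18.57, 160.  ]), array([570.8 , -59.62, 160.  ])]
[526.4   14.05 355.05] [-0.    0.99  0.11 -0.  ]
```

View pics/w5v.png

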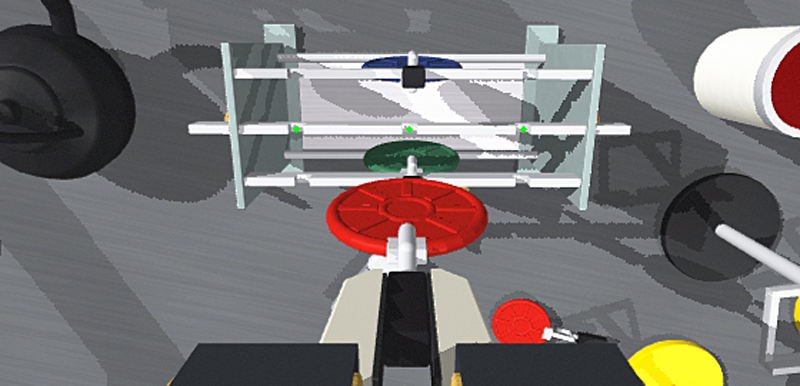

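The dots land on all three notches of the middle bar, and they measure 80 mm apart. The middle notch is at (553.0, 18.6). Now I lower along the lean.

{"api": "arm_command", "payload": {
  "commands": [0.005,0.005,0.03,0,0.014,0.01,0.1,0,0.028,0.01,0.2,0,0.042,0.01,0.3,0,0.056,0.01,0.4,0,0.07,0.01,0.5,0,0.082,0.01,0.59,0,0.092,0.01,0.66,0]
}}

```text
time_s: 10.7
eef_pos: [539.7, 15.5, 254.6]
tool_rot: [-0.0, 0.994, 0.111, -0.001]
force: [-0.1, -0.4, -3.8]
width: 13.9
finger_force: 25.0
```

{"api": "arm_command", "payload": {
  "commands": [0.007,0,0.05,0,0.015,0,0.11,0,0.024,0,0.17,0,0.032,0,0.23,0,0.04,0,0.29,0,0.049,0,0.35,0,0.054,0,0.39,0,0.056,0,0.4,0]
}}

```text
time_s: 11.5
eef_pos: [548.2, 17.5, 195.2]
tool_rot: [-0.0, 0.994, 0.112, -0.001]
force: [0.1, 0.7, -2.9]
width: 13.7
finger_force: 25.0
```

{"api": "arm_command", "payload": {
  "commands": [0.002,0,0.013,0,0.004,0,0.027,0,0.006,0,0.04,0,0.008,0,0.054,0,0.01,0,0.067,0,0.012,0,0.08,0,0.013,0,0.09,0,0.014,0,0.095,0]
}}

```text
time_s: 12.3
eef_pos: [550.6, 18.0, 181.7]
tool_rot: [-0.0, 0.994, 0.112, -0.0]
force: [-0.0, -0.3, -4.1]
width: 13.6
finger_force: 25.0
```

{"api": "arm_command", "payload": {
  "commands": [0.001,0,0.005,0,0.002,0,0.01,0,0.002,0,0.015,0,0.003,0,0.02,0,0.003,0,0.025,0,0.004,0,0.03,0,0.004,0,0.03,0,0.004,0,0.03,0]
}}

```text
time_s: 13.1
eef_pos: [551.3, 18.2, 177.4]
tool_rot: [-0.0, 0.994, 0.112, -0.0]
force: [-0.7, 0.0, -3.7]
width: 14.0
finger_force: 25.0
```

{"api": "arm_command", "payload": {
  "commands": [0.001,0,0.004,0,0.001,0,0.008,0,0.002,0,0.012,0,0.002,0,0.016,0,0.003,0,0.02,0,0.003,0,0.02,0,0.003,0,0.02,0,0.003,0,0.02,0]
}}

```text
time_s: 13.9
eef_pos: [551.8, 18.3, 174.5]
tool_rot: [-0.0, 0.994, 0.112, 0.0]
force: [-0.6, 0.3, -4.0]
width: 14.0
finger_force: 25.0
```

{"api": "arm_command", "payload": {
  "commands": [0.001,0,0.004,0,0.001,0,0.008,0,0.002,0,0.012,0,0.002,0,0.016,0,0.003,0,0.02,0,0.003,0,0.02,0,0.003,0,0.02,0,0.003,0,0.02,0]
}}

```text
time_s: 14.7
eef_pos: [552.2, 18.4, 171.4]
tool_rot: [-0.0, 0.994, 0.112, 0.0]
force: [-0.7, 0.6, -3.4]
width: 14.0
finger_force: 25.0
```

The hook is well below tooth height with no load, so it is in the notch. I lower it until it rests on the floor.

{"api": "arm_command", "payload": {
  "commands": [0,0,0.003,0,0,0,0.006,0,0,0,0.009,0,0,0,0.012,0,0,0,0.015,0,0,0,0.017,0,0,0,0.017,0,0,0,0.017,0]
}}

```text
time_s: 15.5
eef_pos: [552.2, 18.4, 168.9]
tool_rot: [-0.0, 0.994, 0.112, 0.0]
force: [0.1, 0.1, -4.0]
width: 14.1
finger_force: 25.0
```

{"api": "arm_command", "payload": {
  "commands": [0,0,0.001,0,0,0,0.002,0,0,0,0.003,0,0,0,0.004,0,0,0,0.005,0,0,0,0.006,0,0,0,0.006,0,0,0,0.006,0]
}}

```text
time_s: 16.3
eef_pos: [552.3, 18.4, 168.4]
tool_rot: [0.0, 0.994, 0.112, 0.0]
force: [-1.6, -0.4, 2.9]
width: 14.1
finger_force: 25.0
```

The force has gone from -4 to +3 N, so the hook is seated on the floor. I ease off slightly, then let go.

{"api": "arm_command", "payload": {
  "commands": [0,0,-0.002,0,0,0,-0.002,0,0,0,-0.002,0,0,0,-0.002,0,0,0,-0.002,0,0,0,-0.002,0,0,0,-0.002,0,0,0,-0.002,0],
  "grip_force": 5
}}

```text
time_s: 17.1
eef_pos: [552.3, 18.4, 168.4]
tool_rot: [-0.0, 0.994, 0.112, 0.0]
force: [-1.5, 0.6, 2.8]
width: 14.0
finger_force: 5.0
```

{"api": "arm_command", "payload": {
  "commands": [0,0,0,0,0,0,0,0,0,0,0,0,0,0,0,0,0,0,0,0,0,0,0,0,0,0,0,0,0,0,0,0],
  "gripper": -0.4
}}

```text
time_s: 17.9
eef_pos: [552.2, 18.4, 168.3]
tool_rot: [-0.0, 0.994, 0.112, 0.0]
force: [-0.1, 0.6, -0.2]
width: 27.9
finger_force: 0.0
```

{"api": "arm_command", "payload": {
  "commands": [0,0,-0.03,0,0,0,-0.1,0,0,0,-0.2,0,0,0,-0.35,0,0,0,-0.5,0,0,0,-0.7,0,0,0,-0.85,0,0,0,-0.9,0]
}}

```text
time_s: 18.7
eef_pos: [553.6, 18.6, 306.9]
tool_rot: [0.0, 0.994, 0.112, 0.003]
force: [0.9, 0.3, 0.7]
width: 27.9
finger_force: 0.0
```

```bash
python3 - <<'E'
from h import *
im,W,K=snap("w6");c=camera("scene")
a=cv2.resize(im[60:340],(800,400),interpolation=2);b=cv2.resize(c[190:310,220:380],(266,200),interpolation=2)
a[200:400,534:]=b
cv2.imwrite("pics/w6v.png",a)
E
```

```text
(no output)
```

View pics/w6v.png

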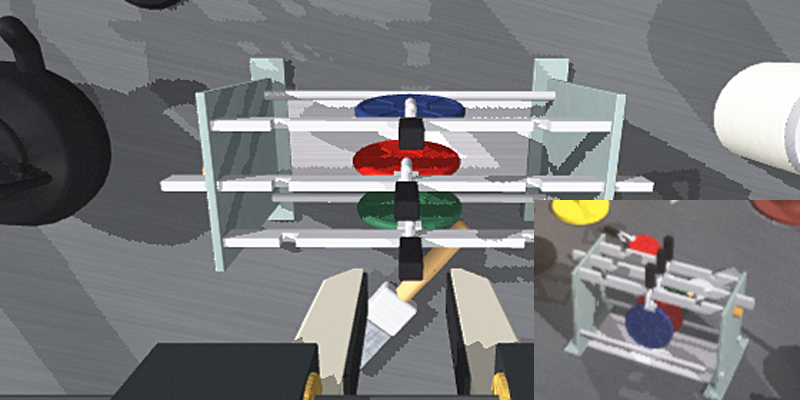

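The red trivet hangs upright at (405,195) in line with the green one (410,255) and the blue one (410,130). The gripper is clear of everything. I'll let it settle briefly and then hand in.

{"api": "arm_command", "payload": {
  "commands": [0,0,0,0,0,0,0,0,0,0,0,0,0,0,0,0,0,0,0,0,0,0,0,0,0,0,0,0,0,0,0,0]
}}

```text
time_s: 19.6
eef_pos: [552.2, 18.4, 303.3]
tool_rot: [-0.0, 0.994, 0.112, 0.0]
force: [-0.7, -0.2, 0.1]
width: 27.9
finger_force: 0.0
```

```bash
python3 -c "
from rig import *
print(job_done())"
```

```text
the job is handed in; nothing more can be done
None
```

The red trivet hangs in the middle notch of the middle bar, seated by force and upright in the last pictures, with neither neighbour visibly moved; I handed the job in at about 20 s, and no verdict was returned.

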